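# Clear the tap and hold the cover over the housing for screwing

### The arm

A 6-joint arm with a two-finger parallel gripper is mounted at the origin on a cart in front of the work surface, level with it; the furniture and walls round the work are solid. World frame = base frame: x ahead of the robot, y to its left, z up, the work surface at z = 0. Lengths are in mm, angles in rad, forces in N, time in s.
With the tool pointing down it reaches from about 275 to 975 mm from the base axis. Payload 8.4 kg.
Tool frame: the origin (TCP) lies midway between the tips of the shut fingers; the grasp point (between the pads) lies 19 mm behind it; z points along the fingers, y is the direction in which the jaws open and shut (so a half turn about z gives the same grasp; the last joint's range is limited). The gripper opens to 92 mm and grips with 3 to 60 N. Pads are 20 mm wide; open, the fingers measure 128 mm over their backs; the gripper's body (75 mm by 189 mm) begins 69 mm behind the grasp point.
Start: joints at [1.171, 0.353, 1.633, -0, 1.155, -0.002], TCP at [242.118, 576.2, 214.583] pointing down, gripper open.
Joint ranges: [-2.63, 2.63], [-0.92, 2.1], [0.06, 2.66], [-1.3, 4.44], [0, 2.69], [-3.02, 3.02]. Speed limits (rad/s): [2.22, 2.22, 2.79, 3.14, 3.14, 3.14].

### API

Orientations are given as a rotation vector (axis times angle).
In Python, from station import env gives the robot as it stands. The module is installed in compiled form; this text tells all that it offers.
- The arm moves only by the tool send_rows, never from a script. Its argument "commands" is one flat list of numbers, 7 for each row, row after row: the turn, a rotation vector about the tool's x, y, z in units of 5 degrees (1.0 is 5 degrees), then the shift along the tool's x, y, z in units of 25 mm (1.0 is 25 mm), then the gripper command: -1 is fully open, 1 is shut, values between are in proportion. A call has 1 to 12 rows; each row is the pose to reach, as a shift and turn from the pose commanded when the call began, along the tool's axes at that moment; what a row does not reach only later rows make up. A row lasts 1/10 s, in which the tool goes at most 50 mm and 8.59 degrees, less where a joint would pass 70% of its speed; a pose out of reach is approached as far as the arm can. A call with a gripper value outside its range is refused whole. The fingers move at their own pace and stop on an object; "force" is the grip in N (left out, the last holds). Time passes only in rows, so rows that repeat a pose let the fingers close. It gives the time, the measured TCP pose, the force and the opening at its end, in the units of the state.
- env.read_state(): the state, without advancing time (a new reading comes with each control period).
- env.get_image(name): name is "side" or "top"; returns a dict with "pixels" (420x560x3 uint8, red, green, blue), "vertical_fov" (degrees; the focal length in pixels is half the picture's height over the tangent of half this angle, whatever the lens; pixels are square), "cx", "cy" (the principal point, pixels), "k1" (the pictures are not rectified: a ray, as slopes to the right and down, at radius r is drawn at 1 + k1 r^2 times it, then the intrinsics apply), "pose" (4x4, takes a point from camera to world coordinates). Camera axes: x right, y down, z forward; pixel columns grow to the right and rows downward; lengths in mm; the calibration is good to about 2 mm. A picture is of the moment at which its call begins. There is no depth.
- env.finish_job(): hands the job in, once; it reports no verdict.
The state is a dict: "clock": time; "q": joint angles; "joint_vel": joint speeds; "joint_efforts": joint torques, N m; "ee_pos": TCP position; "tool_rot": TCP orientation; "wrist_force": force on the tool from outside, world axes, zero at the start; "ft_torque": the same for the moment, N m; "finger_gap": finger opening in mm.
Only numpy, scipy, OpenCV 4.12 (cv2) and the standard library are available. Lean on these libraries where they do the work, as an engineer would, in place of code of your own. Each camera call takes 0.05 s, during which the arm holds its last target. There are 200 camera calls.

### The job

The threads of the open instrument housing have just been cleaned: lift the red-handled hand tap out of the threaded hole it stands in, lower it threaded end down into the terracotta cup and let it stand there. Then pick up the loose cover plate by its heat sink and hold it level about 15 mm above the housing, clear of it, heat sink up, with all four holes lined up over the four threaded holes (either way round); the job finishes with the gripper still holding it there, ready for a colleague to put the screws in. Leave the flux jar, the tape roll and the small white tin alone and keep the cup standing.

Things in the scene. Friction and masses are not known exactly. Their poses are not given: they have to be found in the camera images.
- housing: open grey die-cast housing fixed to the bench, 120 (x) x 86 (y) x 45 mm high; 4 mm walls, a green circuit board inside, a square aluminium boss (18 mm) in each corner, level with the rim. Small mounting ears reach 76 mm from the centre along its x; a cable gland (18 mm dia., centred 26 mm up) sticks out of the +y wall to 57 mm from the centre. Origin: centre of the underside, x along the long side, z up. It can stand turned up to 0.45 rad
- thread0 (a point): centre of the mouth (6.5 mm wide, 21 mm deep) of a threaded hole, on the boss top 45 mm above the bench, at x -46, y -29 mm in the housing frame; the hand tap stands in this one at the start
- thread1 (a point): centre of the mouth (6.5 mm wide, 21 mm deep) of a threaded hole, on the boss top 45 mm above the bench, at x 46, y -29 mm in the housing frame
- thread2 (a point): centre of the mouth (6.5 mm wide, 21 mm deep) of a threaded hole, on the boss top 45 mm above the bench, at x 46, y 29 mm in the housing frame
- thread3 (a point): centre of the mouth (6.5 mm wide, 21 mm deep) of a threaded hole, on the boss top 45 mm above the bench, at x -46, y 29 mm in the housing frame
- cover: loose aluminium cover plate 120 (x) x 86 (y) x 4 mm, about 0.16 kg, lying flat on the bench with a dark finned heat sink fixed in the middle of its top: 44 (x) x 26 (y) mm, from 4 to 36 mm above the plate's underside, flat solid sides, good to grip across its 26 mm width (along the plate's y). Origin: centre of the underside (at bench height at the start), x along the long side, z up (heat sink side). Symmetrical under a half turn
- hole0 (a point): centre of a 10 mm through hole of the cover, on its underside, at x -46, y -29 mm in the cover frame
- hole1 (a point): centre of a 10 mm through hole of the cover, on its underside, at x 46, y -29 mm in the cover frame
- hole2 (a point): centre of a 10 mm through hole of the cover, on its underside, at x 46, y 29 mm in the cover frame
- hole3 (a point): centre of a 10 mm through hole of the cover, on its underside, at x -46, y 29 mm in the cover frame
- thread_tap: loose hand tap, 130 mm long, about 50 g: a thin steel threaded end (4.5 mm dia., 20 mm long), then a straight round handle of 14 mm dia. (12 mm steel collar, then red with black grip ribs) from 20 to 130 mm. Stands upright in thread0 at the start, its collar resting on the boss, the handle's top 155 mm above the bench. Origin: the tip of the threaded end; z runs along the tool to the handle's top
- tap_top (a point): centre of the top end of the tap's handle, 130 mm from the tip
- tool_cup: empty terracotta cup, loose, 0.3 kg, 78 mm high, outer rim 56 mm dia., open inside (about 50 mm dia. at the mouth, 42 mm at the bottom), inner floor 4 mm above the bench. The tap stands in it with its top about 130 mm above the bench and may lean on the rim (up to about 0.5 rad). Origin: centre of the underside, z up. Cup and flux jar may change places
- hot_air_end (a point): lower end of the black hot-air tool that hangs from the shelf behind the bench, an obstacle only: it and its lead fill about x 0.66 to 0.70, y -0.16 to -0.08 m from 0.33 m above the bench upwards; sweep the arm past it on the robot's side
- flux_jar: bystander: amber jar with white cap, 44 mm dia., 47 mm high; origin: centre of the underside
- tape_roll: bystander: amber tape roll lying flat, 60 mm dia., 12 mm high; origin: centre of the underside
- tinner_tin: bystander: small white round tin with a red top, 38 mm dia., 19 mm high; origin: centre of the underside
Not all that is in view belongs to the job. Of the things that look like the tool_cup, the middle-sized one is meant.

How it is judged:
By the outcome, as a careful person would: the job done as asked, in the order asked, and still so for the second after the job is handed in, while the arm keeps its last pose, push and grip.
It also fails if it takes over 67 s, if anything falls off the work surface, if the arm or the gripper's body presses on something with over 40 N, if the wrist force passes 120 N, or if a joint passes its speed limit or range.

## Working session

There is one attempt and no reset: what is moved stays moved. The work goes in short steps, Python scripts to look and compute and a tool call to move; the robot and the scene stay as the last step left them, time stands still between calls to the robot, and variables do not carry over. Pictures are saved under pics/ and viewed, about 8 in all and at most 12, crops included, and the job is handed in when it is done.

Besides the shell and the picture viewer there is one more tool, called as name(argument=value, ...) on one line, values as JSON. send_rows: Moves the arm, as the interface text tells. Its arguments: {"type":"object","properties":{"commands":{"type":"array"},"force":{"type":"number"}},"required":["commands"]}

```bash
mkdir -p pics
cat > h.py <<'E'
import numpy as np, cv2
from station import env
from scipy.spatial.transform import Rotation as R
def grab(n,fn=None):
    d=env.get_image(n)
    if fn: cv2.imwrite('pics/'+fn,d['pixels'][:,:,::-1])
    return d
def K(d):
    f=d['pixels'].shape[0]/2/np.tan(np.radians(d['vertical_fov'])/2); return f
def proj(d,P):
    T=np.linalg.inv(np.array(d['pose'])); p=np.atleast_2d(P)@T[:3,:3].T+T[:3,3]
    s=p[:,:2]/p[:,2:]; s=s*(1+d['k1']*(s**2).sum(1,keepdims=True)); return s*K(d)+[d['cx'],d['cy']]
def ray(d,uv):
    s=(np.array(uv,float)-[d['cx'],d['cy']])/K(d); u=s.copy()
    for _ in range(30): u=s/(1+d['k1']*(u@u))
    T=np.array(d['pose']); return T[:3,3],T[:3,:3]@np.r_[u,1]
def atz(d,uv,z):
    o,v=ray(d,uv); return o+v*(z-o[2])/v[2]
def crop(d,fn,x0,y0,w,h,s):
    cv2.imwrite('pics/'+fn,cv2.resize(d['pixels'][y0:y0+h,x0:x0+w,::-1],None,fx=s,fy=s,interpolation=cv2.INTER_CUBIC))
E
python3 - <<'E'
from h import *
s=env.read_state(); print(s)
for n in ('top','side'):
    d=grab(n,n+'0.png'); print(n,d['vertical_fov'],d['cx'],d['cy'],d['k1'],np.array(d['pose']).round(3).tolist())
E
```

```text
{'clock': 0.0, 'q': array([ 1.17063318e+00,  3.53675159e-01,  1.63412728e+00,  1.77710393e-05,
        1.15517829e+00, -2.42023561e-03]), 'joint_vel': array([ 0.00070943, -0.00088844, -0.00067632, -0.00180814,  0.00034792,
        0.00189359]), 'joint_efforts': array([-8.63794303e-04, -5.93849230e+01, -3.34225953e+01,  6.95258612e-02,
        2.33154022e-02, -1.78073642e-04]), 'ee_pos': array([241.90208184, 575.7575008 , 213.84975182]), 'tool_rot': array([-6.20615899e-01, -3.07938176e+00,  2.13105793e-03]), 'wrist_force': array([-0.3644069 ,  0.20072927, -0.30146537]), 'ft_torque': array([-0.02221704, -0.00085684,  0.03169261]), 'finger_gap': 91.95274430021793}
top 51.02029198514596 283.36695713193484 207.7767805162939 -0.12834149464174338 [[-0.012, -0.985, 0.175, 230.921], [-1.0, 0.01, -0.014, 156.012], [0.012, -0.175, -0.985, 1949.618], [0.0, 0.0, 0.0, 1.0]]
side 57.002541363894366 275.63108873910465 213.49704910874482 0.022827032768487826 [[0.997, -0.021, 0.073, 445.988], [-0.075, -0.436, 0.897, -1052.382], [0.013, -0.9, -0.436, 785.031], [0.0, 0.0, 0.0, 1.0]]
```

View pics/top0.png

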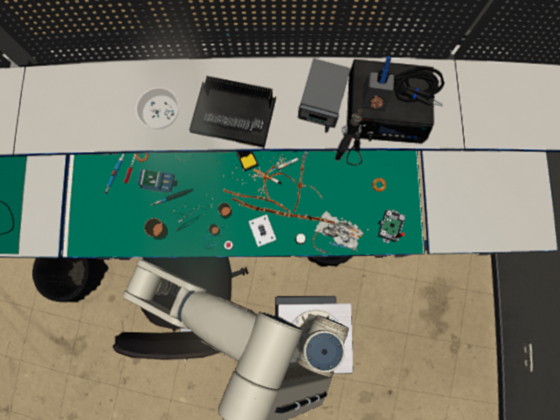

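View pics/side0.png

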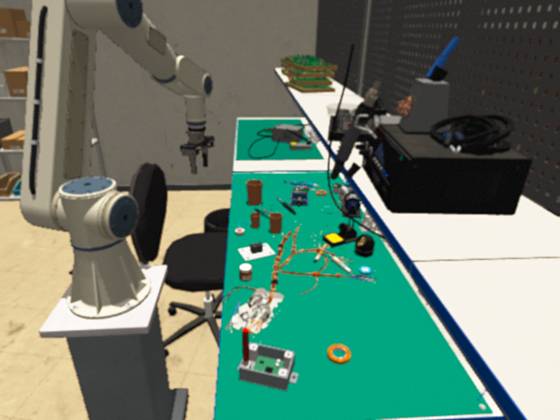

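The top view shows the housing at about (392,225), the cover at (262,231), the jar at (300,239), the tin at (228,245) and the tape at (379,185). The cup candidates are a large one at (155,228), a middle one at (225,211) and a small one at (215,230). In the side view these are at (254,192), (275,222) and (255,219). By the description I choose the middle one, and I'll check it in a crop.

Run:
```python
from h import *
a=grab('top');b=grab('side')
def c(d,x,y,w,h,s): return cv2.resize(d['pixels'][y:y+h,x:x+w,::-1],None,fx=s,fy=s,interpolation=cv2.INTER_CUBIC)
# top: covers 200..320 x 195..255 ; housing 365..415 x200..250
im=np.zeros((600,800,3),np.uint8)
p=c(a,205,195,75,60,5); im[:300,:375]=p
p=c(a,370,200,50,50,6); im[:300,400:700]=p
p=c(b,225,175,75,90,4 if 0 else 3.3); im[300:300+p.shape[0],:p.shape[1]]=p[:300]
p=c(b,230,320,80,74,4); im[300:596,300:620]=p
cv2.imwrite('pics/c1.png',im)
```

```text
(no output)
```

View pics/c1.png

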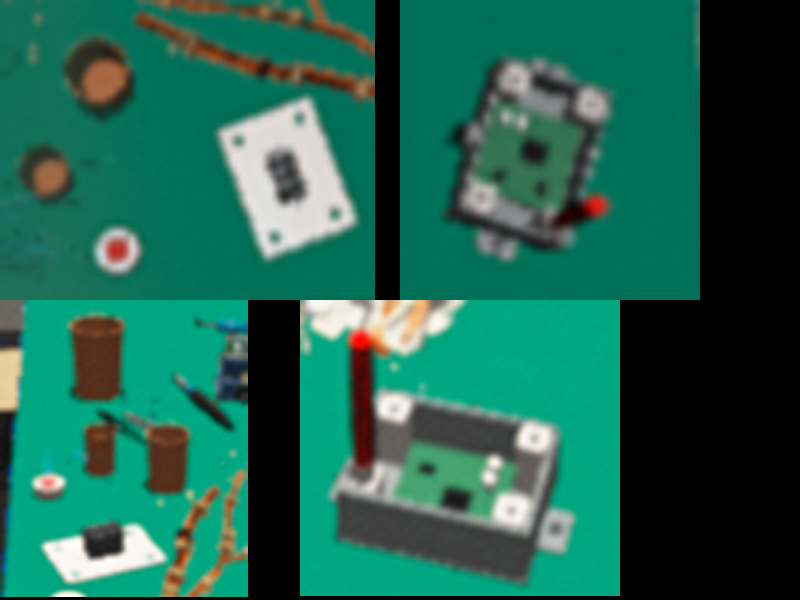

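```bash
cat > fit.py <<'E'
from h import *
from scipy.optimize import least_squares
def px(p,s,off,sub): return [( (p[0]-sub[0])+.5)/s-.5+off[0], ((p[1]-sub[1])+.5)/s-.5+off[1]]
def fit(obs,x0):
    # obs list of (d, model pts, px)
    def f(x):
        c,s=np.cos(x[2]),np.sin(x[2]); r=[]
        for d,M,U in obs:
            M=np.array(M,float); W=np.c_[x[0]+c*M[:,0]-s*M[:,1],x[1]+s*M[:,0]+c*M[:,1],M[:,2]]
            r.append((proj(d,W)-U).ravel())
        return np.concatenate(r)
    o=least_squares(f,x0); return o.x,f(o.x)
E
python3 - <<'E'
from fit import *
a=grab('top');b=grab('side')
T=[px(p,5,(205,195),(0,0)) for p in [(238,140),(299,117),(336,213),(275,237)]]
M=[(46,29,4),(46,-29,4),(-46,-29,4),(-46,29,4)]
S=[px(p,3.3,(225,175),(0,300)) for p in [(104,526),(60,550),(149,561)]]
p0=atz(a,np.mean(T,0),4)
for o in ([(a,M,T)],):
    x,r=fit(o,[p0[0],p0[1],0.3]); print('cover',x.round(3),r.round(2))
Mt=[(46,29,45),(46,-29,45),(-46,29,45)]
Tt=[px(p,6,(370,200),(400,0)) for p in [(515,80),(592,103),(482,197)]]
Ms=[(-46,29,45),(46,29,45),(46,-29,45)]
Ts=[px(p,4,(230,320),(300,300)) for p in [(394,408),(535,438),(512,510)]]
p0=atz(a,np.mean(Tt,0),45)
for n,o in (('t',[(a,Mt,Tt)]),('s',[(b,Ms,Ts)]),('ts',[(a,Mt,Tt),(b,Ms,Ts)])):
    x,r=fit(o,[p0[0],p0[1],-0.2]); print('house',n,x.round(3),r.round(2))
c,s=np.cos(x[2]),np.sin(x[2]);print('thread0',x[0]-46*c+29*s,x[1]-46*s-29*c)
print('taptop',atz(a,px((597,207),6,(370,200),(400,0)),155),atz(b,px((360,341),4,(230,320),(300,300)),155),'base',atz(b,px((362,478),4,(230,320),(300,300)),45))
print('cup',atz(a,px((100,77),5,(205,195),(0,0)),78), 'side rim',atz(b,px((168,434),3.3,(225,175),(0,300)),78))
print('small',atz(a,px((46,173),5,(205,195),(0,0)),55),'jar',atz(a,(300,239),47),'tin',atz(a,px((117,250),5,(205,195),(0,0)),19), 'tape', atz(a,(379,185),12))
# side rim diameters
for n,y,l,r,z in (('mid',434,149,187,78),('small',434,85,114,55)):
    print(n,np.linalg.norm(atz(b,px((l,y),3.3,(225,175),(0,300)),z)-atz(b,px((r,y),3.3,(225,175),(0,300)),z)))
s=env.read_state(); print(R.from_rotvec(s['tool_rot']).as_matrix().round(3))
E
```

```text
cover [4.77218e+02 2.25191e+02 3.60000e-01] [ 0.06  0.1  -0.01  0.07 -0.02 -0.03 -0.03 -0.13]
house t [ 4.88932e+02 -3.51001e+02 -3.27000e-01] [ 0.19 -0.1  -0.29  0.08  0.09  0.02]
house s [ 4.88131e+02 -3.49646e+02 -3.36000e-01] [ 0.11  0.02 -0.13 -0.04  0.02  0.03]
house ts [ 4.88301e+02 -3.50078e+02 -3.34000e-01] [ 0.06  0.02 -0.43  0.28 -0.15  0.11  0.13  0.17 -0.06  0.04  0.15  0.14]
thread0 435.3413183662731 -362.4157340235825
taptop [ 433.75009723 -362.18700344  155.        ] [ 434.51000315 -365.16209836  155.        ] base [ 433.39738438 -362.38219564   45.        ]
cup [555.96582974 383.81803872  78.        ] side rim [563.20085786 383.59894464  78.        ]
small [475.7933954  432.78638197  55.        ] jar [430.33263096  58.85960722  47.        ] tin [411.6555077  374.46823914  19.        ] tape [ 676.05896159 -307.97168304   12.        ]
mid 47.802977888689846
small 37.544138342863576
[[-0.922  0.387 -0.   ]
 [ 0.387  0.922 -0.   ]
 [-0.    -0.001 -1.   ]]
```

The middle cup fits: its top-view rim is about 57 mm across and its centre is at about (558,384). The small cup is about 37 mm at the rim. The tap stands at (435,-362). The housing is at (488,-350) with yaw -0.334, and the cover at (477,225) with yaw 0.36. Next I move above the tap.

send_rows(commands=[0,0,-4.55,-21.64,-31.62,0,-1,0,0,-4.55,-21.64,-31.62,0,-1,0,0,-4.55,-21.64,-31.62,0,-1,0,0,-4.55,-21.64,-31.62,0,-1,0,0,-4.55,-21.64,-31.62,0,-1,0,0,-4.55,-21.64,-31.62,0,-1,0,0,-4.55,-21.64,-31.62,0,-1,0,0,-4.55,-21.64,-31.62,0,-1,0,0,-4.55,-21.64,-31.62,0,-1,0,0,-4.55,-21.64,-31.62,0,-1,0,0,-4.55,-21.64,-31.62,0,-1,0,0,-4.55,-21.64,-31.62,0,-1])

```text
clock: 1.5
ee_pos: [362.8, -13.6, 215.0]
tool_rot: [0.001, 3.14, 0.0]
wrist_force: [1.5, -0.4, 1.3]
finger_gap: 92.0
```

```bash
cat > go.py <<'E'
import sys
from h import *
# go.py x y z az_of_tool_x(rad): units from the measured pose
x,y,z,az=map(float,sys.argv[1:5]); s=env.read_state()
A=R.from_rotvec(s['tool_rot']); c,q=np.cos(az),np.sin(az)
B=R.from_matrix(np.array([[c,q,0],[q,-c,0],[0,0,-1]]))
print('pos',s['ee_pos'].round(1),'az',np.arctan2(*A.as_matrix()[[1,0],0]).round(3),'gap',s['finger_gap'].round(1),'F',s['wrist_force'].round(1),'t',round(s['clock'],2),'q',s['q'].round(2))
print('turn',(np.degrees((A.inv()*B).as_rotvec())/5).round(3),'shift',(A.inv().apply(np.array([x,y,z])-s['ee_pos'])/25).round(3))
E
python3 go.py 435 -362.5 214 3.14159
```

```text
Traceback (most recent call last):
  File "go.py", line 7, in <module>
    print('pos',s['ee_pos'].round(1),'az',np.arctan2(*A.as_matrix()[[1,0],0]).round(3),'gap',s['finger_gap'].round(1),'F',s['wrist_force'].round(1),'t',round(s['clock'],2),'q',s['q'].round(2))
                                                                                             ^^^^^^^^^^^^^^^^^^^^^
AttributeError: 'float' object has no attribute 'round'
```

send_rows(commands=[0,0,0,-2.8,-13,0,-1,0,0,0,-2.8,-13,0,-1,0,0,0,-2.8,-13,0,-1,0,0,0,-2.8,-13,0,-1,0,0,0,-2.8,-13,0,-1,0,0,0,-2.8,-13,0,-1,0,0,0,-2.8,-13,0,-1,0,0,0,-2.8,-13,0,-1,0,0,0,-2.8,-13,0,-1,0,0,0,-2.8,-13,0,-1,0,0,0,-2.8,-13,0,-1,0,0,0,-2.8,-13,0,-1])

```text
clock: 2.7
ee_pos: [432.5, -335.6, 214.9]
tool_rot: [-0.001, 3.141, -0.0]
wrist_force: [0.2, 0.6, 0.8]
finger_gap: 92.3
```

```bash
sed -i "s/s\['finger_gap'\].round(1)/round(float(s['finger_gap']),1)/" go.py; python3 go.py 434.8 -362.5 112 3.14159
```

```text
pos [ 432.5 -335.6  214.9] az -3.141 gap 92.3 F [0.2 0.6 0.8] t 2.7 q [-0.66  0.23  1.8   0.    1.11 -2.23]
turn [-0.001  0.002  0.006] shift [-0.09  -1.075  4.114]
```

send_rows(commands=[0,0,0,-0.09,-1.075,0,-1,0,0,0,-0.09,-1.075,0,-1,0,0,0,-0.09,-1.075,1.5,-1,0,0,0,-0.09,-1.075,3,-1,0,0,0,-0.09,-1.075,4.1,-1,0,0,0,-0.09,-1.075,4.1,-1,0,0,0,-0.09,-1.075,4.1,-1])

```text
clock: 3.4
ee_pos: [434.8, -363.0, 112.6]
tool_rot: [-0.001, -3.141, -0.001]
wrist_force: [1.0, 0.0, 0.0]
finger_gap: 92.0
```

```bash
python3 go.py 434.8 -362.5 112 3.14159
python3 - <<'E'
from h import *
b=grab('side'); crop(b,'g1.png',200,280,130,110,6)
E
```

```text
pos [ 434.8 -363.   112.6] az 3.141 gap 92.0 F [1. 0. 0.] t 3.4 q [-0.7   0.38  1.85  0.    0.91 -2.27]
turn [ 0.005 -0.005 -0.004] shift [0.    0.019 0.022]
```

View pics/g1.png

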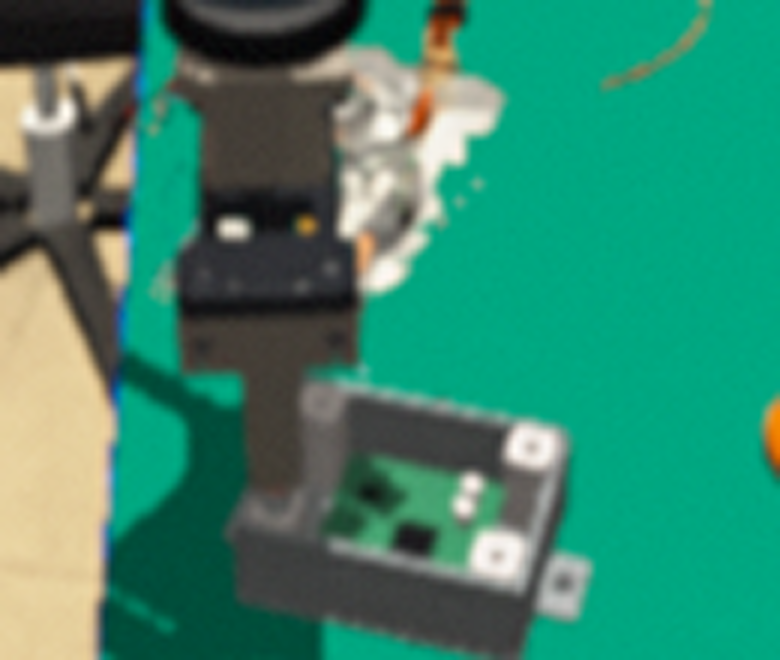

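The crop shows the front finger covering the tap, with the collar just below it at (275,505), so the finger is centred on it. I close, then lift slowly.

send_rows(commands=[0,0,0,0,0,0,1,0,0,0,0,0,0,1,0,0,0,0,0,0,1,0,0,0,0,0,0,1,0,0,0,0,0,0,1,0,0,0,0,0,0,1,0,0,0,0,0,0,1,0,0,0,0,0,0,1,0,0,0,0,0,0,1,0,0,0,0,0,0,1], force=25)

```text
clock: 4.45
ee_pos: [434.7, -363.4, 112.0]
tool_rot: [-0.001, -3.141, -0.0]
wrist_force: [0.1, 1.4, 0.2]
finger_gap: 13.9
```

send_rows(commands=[0,0,0,0,0,-0.3,1,0,0,0,0,0,-0.6,1,0,0,0,0,0,-0.9,1,0,0,0,0,0,-1.3,1,0,0,0,0,0,-2,1,0,0,0,0,0,-3,1,0,0,0,0,0,-4.4,1,0,0,0,0,0,-4.6,1,0,0,0,0,0,-4.6,1])

```text
clock: 5.35
ee_pos: [435.4, -364.3, 229.0]
tool_rot: [0.001, 3.139, -0.004]
wrist_force: [-0.8, 0.5, -0.4]
finger_gap: 13.4
```

```bash
python3 go.py 558 384 228 3.14159;  python3 - <<'E'
from h import *
b=grab('side'); crop(b,'g2.png',200,240,130,110,4)
E
```

```text
pos [ 435.4 -364.3  229. ] az 3.141 gap 13.4 F [-0.8  0.5 -0.4] t 5.35 q [-0.7   0.25  1.75 -0.    1.14 -2.27]
turn [-0.031  0.031 -0.009] shift [-4.8810e+00  2.9937e+01 -2.8000e-02]
```

View pics/g2.png

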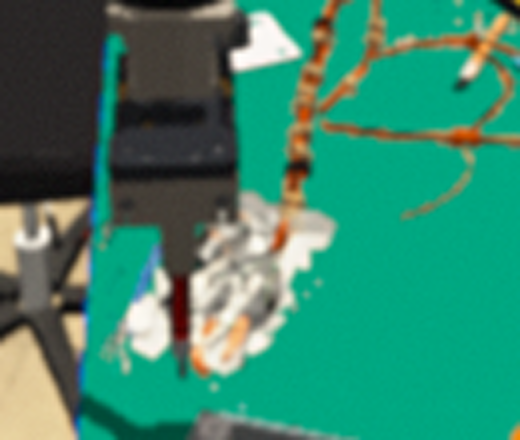

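The tap is held upright, with its tip at crop (183,375). I carry it towards the cup.

send_rows(commands=[0,0,0,-0.3,1,0,1,0,0,0,-0.6,2.5,0,1,0,0,0,-0.9,4.3,0,1,0,0,0,-1.2,6.1,0,1,0,0,0,-1.5,7.9,0,1,0,0,0,-1.8,9.7,0,1,0,0,0,-2.1,11.5,0,1,0,0,0,-2.4,13.3,0,1,0,0,0,-2.7,15.1,0,1,0,0,0,-3,16.9,0,1,0,0,0,-3.2,18,0,1,0,0,0,-3.3,18.5,0,1])

```text
clock: 6.6
ee_pos: [517.0, 101.1, 225.7]
tool_rot: [0.003, -3.14, 0.0]
wrist_force: [0.0, -1.5, -0.8]
finger_gap: 13.9
```

send_rows(commands=[0,0,0,-0.2,1,0,1,0,0,0,-0.4,2.5,0,1,0,0,0,-0.7,4.3,0,1,0,0,0,-1,6.1,0,1,0,0,0,-1.2,7.6,0,1,0,0,0,-1.4,8.6,0,1,0,0,0,-1.5,9,0,1,0,0,0,-1.5,9.2,0,1,0,0,0,-1.5,9.2,0,1,0,0,0,-1.5,9.2,0,1])

```text
clock: 7.6
ee_pos: [555.1, 327.5, 226.9]
tool_rot: [-0.003, -3.141, 0.001]
wrist_force: [-0.3, -0.7, -1.2]
finger_gap: 13.5
```

```bash
python3 go.py 558 384 228 3.14159;  python3 - <<'E'
from h import *
b=grab('side'); a=grab('top')
def c(d,x,y,w,h,s): return cv2.resize(d['pixels'][y:y+h,x:x+w,::-1],None,fx=s,fy=s,interpolation=cv2.INTER_CUBIC)
im=np.zeros((560,800,3),np.uint8)
im[:560,:400]=c(b,235,170,50,70,8); im[:480,400:]=c(a,180,180,80,96,5)
cv2.imwrite('pics/g3.png',im)
E
```

```text
pos [555.1 327.5 226.9] az 3.14 gap 13.5 F [-0.3 -0.7 -1.2] t 7.6 q [ 0.53  0.37  1.58 -0.    1.19 -1.04]
turn [-0.008 -0.005 -0.019] shift [-0.111  2.262 -0.044]
```

View pics/g3.png

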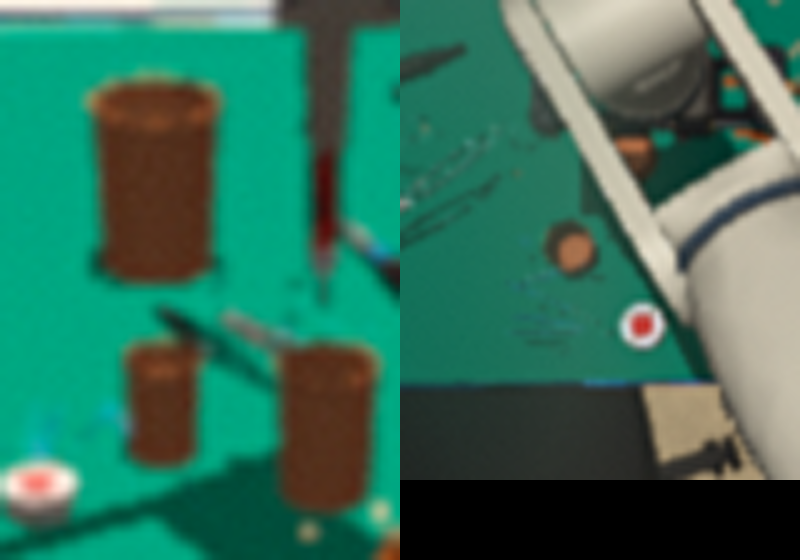

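The side crop shows the tap hanging with its tip at (323,300). The chosen cup's rim runs from x 279 to 380 at about y 367, and it is clearly the middle size between the large cup at (155,180) and the small one at (160,400).

Run:
```python
from fit import *
b=grab('side')
f=lambda p: px(p,8,(235,170),(0,0))
for p in [(279,366),(380,366),(329,366),(329,343)]: print(p,atz(b,f(p),78).round(1))
print('bottom front',atz(b,f((326,512)),0).round(1))
a=grab('top')
for p in [(67,77),(133,77),(100,44),(100,117)]: print('t',atz(a,px(p,5,(205,195),(0,0)),78).round(1))
# back-check: projected tip
s=env.read_state();e=s['ee_pos']
print('tip pred',(proj(b,e+[0,0,-87])-[235,170])*8+3.5)
for c in [(558,384,78),(560,384,78)]:print((proj(b,[c])-[235,170])*8+3.5)
```

```text
(279, 366) [537.8 384.3  78. ]
(380, 366) [590.1 381.7  78. ]
(329, 366) [563.7 383.1  78. ]
(329, 343) [565.8 410.5  78. ]
bottom front [562. 368.   0.]
t [556.2 412.4  78. ]
t [555.7 355.2  78. ]
t [585.  384.2  78. ]
t [521.  383.4  78. ]
tip pred [[322.10482904 302.05782773]]
[[317.92909997 365.43884325]]
[[321.77427756 365.35479998]]
```

send_rows(commands=[0,0,0,-0.28,1,0,1,0,0,0,-0.28,2,0,1,0,0,0,-0.28,2.24,0,1,0,0,0,-0.28,2.24,0.5,1,0,0,0,-0.28,2.24,1.3,1,0,0,0,-0.28,2.24,2.1,1,0,0,0,-0.28,2.24,2.9,1,0,0,0,-0.28,2.24,3.7,1,0,0,0,-0.28,2.24,4.3,1,0,0,0,-0.28,2.24,4.5,1,0,0,0,-0.28,2.24,4.5,1])

```text
clock: 8.9
ee_pos: [561.9, 384.1, 113.7]
tool_rot: [-0.002, -3.14, 0.002]
wrist_force: [0.7, -0.4, 0.1]
finger_gap: 13.5
```

```bash
python3 go.py 562 383 93 3.14159;  python3 - <<'E'
from h import *
b=grab('side'); crop(b,'g4.png',230,170,70,75,7)
E
```

```text
pos [561.9 384.1 113.7] az 3.141 gap 13.5 F [ 0.7 -0.4  0.1] t 8.9 q [ 0.6   0.54  1.58 -0.    1.02 -0.97]
turn [-0.011 -0.014 -0.012] shift [-0.006 -0.044  0.83 ]
```

View pics/g4.png

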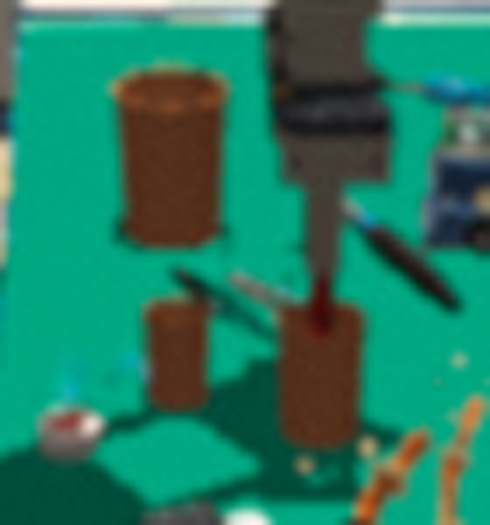

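The handle (320,320) runs down inside the cup mouth (rim x 278 to 365). I lower it to the floor.

send_rows(commands=[0,0,0,0,0,0.4,1,0,0,0,0,0,0.7,1,0,0,0,0,0,0.8,1,0,0,0,0,0,0.85,1,0,0,0,0,0,0.85,1])

```text
clock: 9.45
ee_pos: [562.2, 384.9, 93.2]
tool_rot: [-0.001, -3.141, 0.0]
wrist_force: [0.1, 0.5, -0.3]
finger_gap: 13.6
```

send_rows(commands=[0,0,0,0,0,0,0.6,0,0,0,0,0,0,0.4,0,0,0,0,0,0,0.2,0,0,0,0,0,0,0.2,0,0,0,0,0,0,-0.2,0,0,0,0,0,0,-0.6,0,0,0,0,0,0,-1,0,0,0,0,0,0,-1])

```text
clock: 10.25
ee_pos: [562.3, 384.9, 93.3]
tool_rot: [0.001, 3.142, 0.0]
wrist_force: [0.6, -0.2, -0.8]
finger_gap: 66.6
```

send_rows(commands=[0,0,0,0,0,-0.5,-1,0,0,0,0,0,-1.5,-1,0,0,0,0,0,-3,-1,0,0,0,0,0,-4.5,-1,0,0,0,0,0,-4.5,-1])

```text
clock: 10.75
ee_pos: [565.0, 386.8, 213.0]
tool_rot: [0.001, 3.133, 0.009]
wrist_force: [0.2, -0.1, 0.7]
finger_gap: 91.9
```

```bash
python3 go.py 477 225 204 -2.7816
```

```text
pos [565.  386.8 213. ] az 3.141 gap 91.9 F [ 0.2 -0.1  0.7] t 10.75 q [ 0.6   0.44  1.5  -0.    1.19 -0.97]
turn [ 0.046  0.103 -4.134] shift [ 3.518 -6.476  0.294]
```

send_rows(commands=[0,0,-0.8,0.7,-1.3,0,-1,0,0,-1.6,1.4,-2.6,0,-1,0,0,-2.5,2.1,-3.9,0,-1,0,0,-3.3,2.8,-5.2,0,-1,0,0,-4.1,3.4,-6.2,0,-1,0,0,-4.13,3.48,-6.44,0,-1,0,0,-4.13,3.48,-6.44,0,-1,0,0,-4.13,3.48,-6.44,0,-1])

```text
clock: 11.55
ee_pos: [476.1, 224.9, 206.2]
tool_rot: [-0.559, 3.09, 0.001]
wrist_force: [0.3, 0.7, 0.4]
finger_gap: 92.0
```

```bash
python3 go.py 477 225 60 -2.7816;  python3 - <<'E'
from h import *
b=grab('side'); crop(b,'g5.png',220,160,90,110,5)
E
```

```text
pos [476.1 224.9 206.2] az -2.783 gap 92.0 F [0.3 0.7 0.4] t 11.55 q [ 0.44  0.21  1.85  0.    1.08 -1.49]
turn [ 0.004  0.015 -0.021] shift [-0.028 -0.009  5.849]
```

View pics/g5.png

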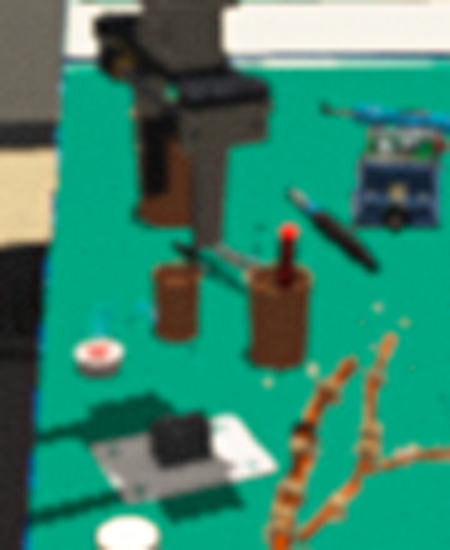

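The side crop shows the tap standing in the cup, handle top at (288,232). The cover is undisturbed, with its heat sink at (180,440) and holes at about (113,453), (139,490) and (252,461).

Run:
```python
from fit import *
b=grab('side')
U=[px(p,5,(220,160),(0,0)) for p in [(113,453),(139,490),(252,461)]]
M=[(-46,29,4),(-46,-29,4),(46,-29,4)]
print([v.round(3) for v in fit([(b,M,U)],[477,225,.36])])
for c in [(477,225),(480,225)]:
  P=[];
  for m in [(-46,29,4),(-46,-29,4),(46,-29,4),(46,29,4),(-22,-13,36),(22,-13,36),(-22,13,36),(22,13,36),(-22,-13,4)]:
    r=.36; P.append([c[0]+np.cos(r)*m[0]-np.sin(r)*m[1],c[1]+np.sin(r)*m[0]+np.cos(r)*m[1],m[2]])
  print(((proj(b,P)-[220,160])*5+2).round(0).tolist())
```

```text
[array([4.76423e+02, 2.25609e+02, 3.74000e-01]), array([-0.197, -0.107,  0.249, -0.149, -0.06 ,  0.263])]
[[113.0, 452.0], [140.0, 489.0], [252.0, 463.0], [222.0, 428.0], [162.0, 436.0], [215.0, 424.0], [149.0, 420.0], [202.0, 408.0], [162.0, 472.0]]
[[117.0, 452.0], [144.0, 489.0], [256.0, 463.0], [226.0, 428.0], [165.0, 436.0], [219.0, 424.0], [153.0, 420.0], [206.0, 408.0], [166.0, 472.0]]
```

send_rows(commands=[0,0,0,-0.03,0,1,-1,0,0,0,-0.03,0,2.5,-1,0,0,0,-0.03,0,4,-1,0,0,0,-0.03,0,5.5,-1,0,0,0,-0.03,0,6.5,-1,0,0,0,-0.03,0,7.2,-1,0,0,0,-0.03,0,7.7,-1,0,0,0,-0.03,0,7.86,-1,0,0,0,-0.03,0,7.86,-1])

```text
clock: 12.55
ee_pos: [475.9, 224.6, 9.1]
tool_rot: [0.562, -3.09, 0.0]
wrist_force: [0.9, 0.5, 0.4]
finger_gap: 92.2
```

```bash
python3 go.py 477 225 9 -2.7796
```

```text
pos [475.9 224.6   9.1] az -2.782 gap 92.2 F [0.9 0.5 0.4] t 12.55 q [ 0.44  0.49  1.99  0.    0.66 -1.49]
turn [-0.    -0.005 -0.025] shift [-0.047  0.001  0.003]
```

send_rows(commands=[0,0,0,-0.04,0,0,1,0,0,0,-0.04,0,0,1,0,0,0,-0.04,0,0,1,0,0,0,-0.04,0,0,1,0,0,0,-0.04,0,0,1,0,0,0,-0.04,0,0,1,0,0,0,-0.04,0,0,1,0,0,0,-0.04,0,0,1,0,0,0,-0.04,0,0,1], force=45)

```text
clock: 13.45
ee_pos: [476.7, 224.7, 9.3]
tool_rot: [0.562, -3.091, -0.0]
wrist_force: [-0.5, 1.1, 0.4]
finger_gap: 25.9
```

send_rows(commands=[0,0,0,0,0,-0.3,1,0,0,0,0,0,-0.8,1,0,0,0,0,0,-1.6,1,0,0,0,0,0,-2.6,1,0,0,0,0,0,-3.6,1,0,0,0,0,0,-4.6,1,0,0,0,0,0,-5.6,1,0,0,0,0,0,-6,1,0,0,0,0,0,-6,1])

```text
clock: 14.35
ee_pos: [477.6, 225.0, 161.1]
tool_rot: [-0.561, 3.088, 0.001]
wrist_force: [-0.7, 0.2, -1.9]
finger_gap: 25.6
```

```bash
python3 go.py 488.4 -350.3 160 2.8076
```

```text
pos [477.6 225.  161.1] az -2.782 gap 25.6 F [-0.7  0.2 -1.9] t 14.35 q [ 0.44  0.26  1.89 -0.    0.98 -1.49]
turn [0.015 0.035 7.948] shift [ 7.695e+00 -2.169e+01  1.500e-02]
```

send_rows(commands=[0,0,0.16,0.15,-0.43,0,1,0,0,0.48,0.46,-1.3,0,1,0,0,0.87,0.85,-2.4,0,1,0,0,1.35,1.31,-3.7,0,1,0,0,1.83,1.77,-5,0,1,0,0,2.31,2.23,-6.3,0,1,0,0,2.78,2.7,-7.6,0,1,0,0,3.26,3.16,-8.9,0,1,0,0,3.74,3.62,-10.2,0,1,0,0,4.21,4.08,-11.5,0,1,0,0,4.6,4.5,-12.6,0,1,0,0,4.77,4.62,-13,0,1])

```text
clock: 15.55
ee_pos: [481.6, -122.8, 157.9]
tool_rot: [-0.095, -3.138, 0.0]
wrist_force: [-0.6, 0.1, -1.7]
finger_gap: 25.7
```

```bash
python3 go.py 488.4 -350.3 160 2.8076
```

```text
pos [ 481.6 -122.8  157.9] az 3.081 gap 25.7 F [-0.6  0.1 -1.7] t 15.55 q [-0.25  0.22  1.96 -0.    0.96 -1.76]
turn [-0.006 -0.029  3.135] shift [-0.823 -9.069 -0.085]
```

send_rows(commands=[0,0,0.25,-0.07,-0.7,0,1,0,0,0.65,-0.17,-1.9,0,1,0,0,1.1,-0.29,-3.2,0,1,0,0,1.55,-0.41,-4.5,0,1,0,0,2,-0.53,-5.8,0,1,0,0,2.4,-0.63,-7,0,1,0,0,2.75,-0.72,-8,0,1,0,0,3,-0.79,-8.6,0,1,0,0,3.1,-0.82,-8.9,0,1,0,0,3.13,-0.82,-9,0,1,0,0,3.13,-0.82,-9,0,1])

```text
clock: 16.65
ee_pos: [490.6, -345.3, 159.0]
tool_rot: [-0.515, -3.098, -0.001]
wrist_force: [0.7, 0.1, -2.9]
finger_gap: 25.5
```

```bash
python3 go.py 488.4 -350.3 69 2.8076
```

```text
pos [ 490.6 -345.3  159. ] az 2.812 gap 25.5 F [ 0.7  0.1 -2.9] t 16.65 q [-0.62  0.37  1.74  0.    1.03 -1.86]
turn [ 0.006 -0.009  0.055] shift [ 0.017 -0.221  3.6  ]
```

send_rows(commands=[0,0,0.05,0.02,-0.22,0,1,0,0,0.05,0.02,-0.22,0.4,1,0,0,0.05,0.02,-0.22,1,1,0,0,0.05,0.02,-0.22,1.7,1,0,0,0.05,0.02,-0.22,2.4,1,0,0,0.05,0.02,-0.22,3,1,0,0,0.05,0.02,-0.22,3.4,1,0,0,0.05,0.02,-0.22,3.56,1,0,0,0.05,0.02,-0.22,3.56,1,0,0,0.05,0.02,-0.22,3.56,1])

```text
clock: 17.65
ee_pos: [489.0, -351.4, 70.8]
tool_rot: [0.522, 3.097, -0.001]
wrist_force: [1.1, -0.0, -1.1]
finger_gap: 25.6
```

```bash
python3 go.py 488.4 -350.3 69.2 2.8076;  python3 - <<'E'
from h import *
b=grab('side'); crop(b,'g6.png',220,310,100,85,8)
a=grab('top'); cv2.imwrite('pics/t6.png',a['pixels'][:,:,::-1])
E
```

```text
pos [ 489.  -351.4   70.8] az 2.808 gap 25.6 F [ 1.1 -0.  -1.1] t 17.65 q [-0.63  0.48  1.8   0.    0.86 -1.86]
turn [-0.003  0.01  -0.001] shift [0.035 0.033 0.065]
```

View pics/g6.png

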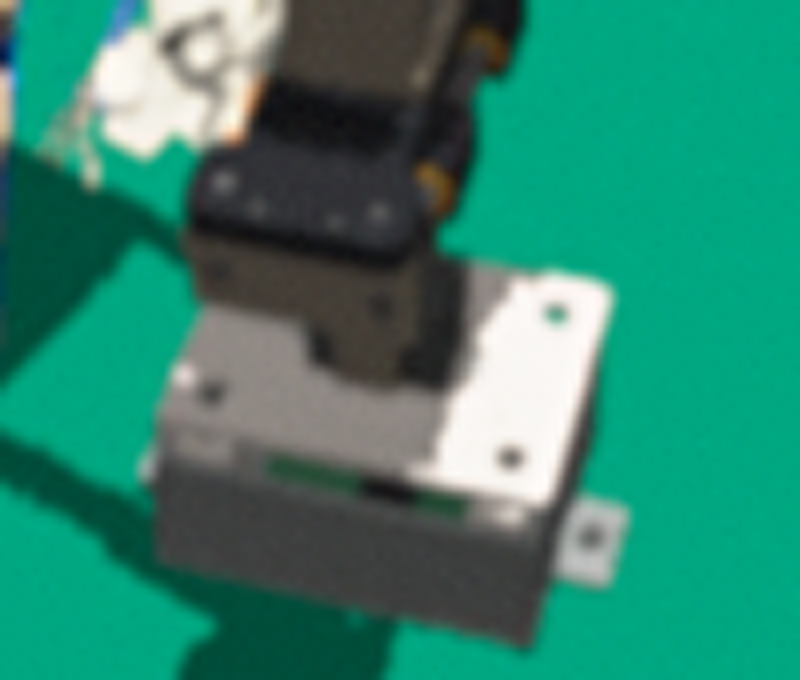

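The side crop shows the cover over the housing with a gap below it. Its holes are at (209,392), (512,457) and (556,314), and the housing's lower front edge runs from (160,562) to (527,648).

Run:
```python
from fit import *
b=grab('side')
U=[px(p,8,(220,310),(0,0)) for p in [(209,392),(512,457),(556,314)]]
for zz in (62.5,64.5,65.5,66.5,68.5):
  M=[(-46,-29,zz),(46,-29,zz),(46,29,zz)]
  x,r=fit([(b,M,U)],[488,-350,-.33]); print('cover',zz,x.round(3),(r*8).round(1))
D=[px(p,6,(200,280),(0,0)) for p in [(532,447),(497,556)]]
B=[px(p,4,(230,320),(300,300)) for p in [(394,408),(535,438),(512,510)]]
C=[px(p,8,(220,310),(0,0)) for p in [(160,562),(527,648)]]
md=[(46,29,45),(46,-29,45)];mb=[(-46,29,45)]+md
for n,o in (('dots',[(b,md,D)]),('dots+boss3',[(b,md,D),(b,mb[:1],B[:1])]),('+corner',[(b,md,D),(b,mb[:1],B[:1]),(b,[(-60,-43,0),(60,-43,0)],C)])):
  x,r=fit(o,[488,-350,-.33]); print(n,x.round(3),(r*8).round(1))
```

```text
cover 62.5 [ 4.89211e+02 -3.49712e+02 -3.34000e-01] [ 3.8  0.3 -2.2  0.3 -1.6 -0.1]
cover 64.5 [ 4.89063e+02 -3.51603e+02 -3.34000e-01] [ 3.2  0.3 -1.9  0.4 -1.3 -0.4]
cover 65.5 [ 4.88988e+02 -3.52549e+02 -3.34000e-01] [ 2.9  0.3 -1.8  0.5 -1.1 -0.5]
cover 66.5 [ 4.88914e+02 -3.53495e+02 -3.34000e-01] [ 2.6  0.3 -1.7  0.6 -1.  -0.6]
cover 68.5 [ 4.88766e+02 -3.55386e+02 -3.34000e-01] [ 2.   0.3 -1.4  0.8 -0.6 -0.9]
dots [ 4.87970e+02 -3.49428e+02 -3.45000e-01] [-0.1  0.6  0.1 -0.5]
dots+boss3 [ 4.87833e+02 -3.49649e+02 -3.40000e-01] [-0.7  0.5  0.4 -0.3  0.4 -0.1]
+corner [ 4.87929e+02 -3.48266e+02 -3.46000e-01] [-0.6 -2.2 -0.5 -3.6  1.3 -3.8 -6.3  0.6  6.   7.1]
```

```bash
python3 go.py 488.1 -349.3 69.2 2.8036
```

```text
pos [ 489.  -351.4   71.1] az 2.807 gap 25.6 F [-0.2  0.7 -2.2] t 17.8 q [-0.63  0.48  1.8   0.    0.86 -1.86]
turn [-0.004  0.014  0.044] shift [0.061 0.068 0.075]
```

send_rows(commands=[0,0,0.04,0.06,0.07,0.04,1,0,0,0.04,0.06,0.07,0.075,1,0,0,0.04,0.06,0.07,0.075,1,0,0,0.04,0.06,0.07,0.075,1,0,0,0.04,0.06,0.07,0.075,1])

```text
clock: 18.3
ee_pos: [487.7, -349.0, 68.5]
tool_rot: [0.528, 3.097, -0.0]
wrist_force: [-0.0, -0.5, -1.4]
finger_gap: 25.7
```

```bash
python3 go.py 488.1 -349.3 69.2 2.8036;  python3 - <<'E'
from h import *
a=grab('top'); b=grab('side')
def c(d,x,y,w,h,s): return cv2.resize(d['pixels'][y:y+h,x:x+w,::-1],None,fx=s,fy=s,interpolation=cv2.INTER_CUBIC)
im=np.zeros((600,800,3),np.uint8)
im[:400,:400]=c(a,367,200,50,50,8); im[:600,400:]=c(b,235,340,40,60,10)
im[400:600,:400]=c(b,270,340,50,25,8)
cv2.imwrite('pics/g7.png',im)
E
```

```text
pos [ 487.7 -349.    68.5] az 2.804 gap 25.7 F [-0.  -0.5 -1.4] t 18.3 q [-0.62  0.49  1.8   0.    0.85 -1.86]
turn [0.    0.    0.005] shift [-0.019 -0.008 -0.029]
```

View pics/g7.png

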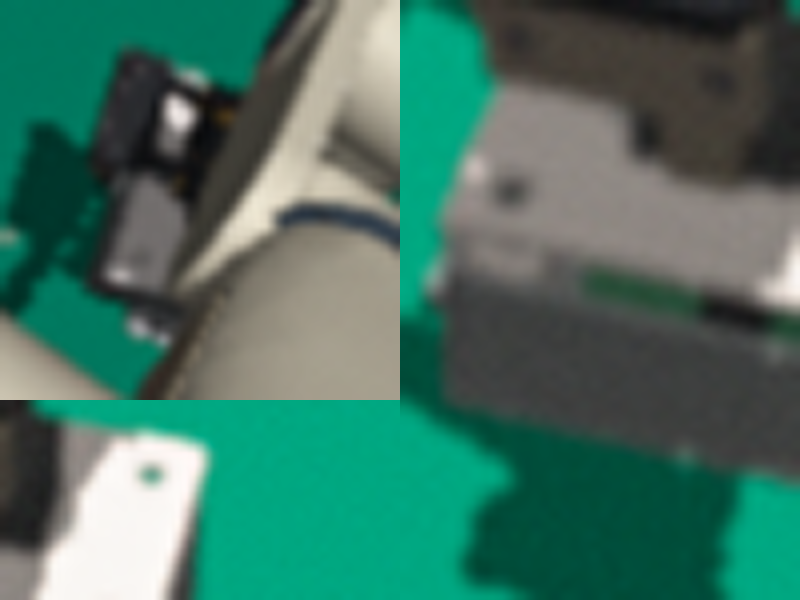

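The top crop shows the cover's lower-left hole at about (140,258), with the arm hiding the rest. The side crops show holes at (511,188) and (150,475), and the gap above the housing.

```bash
python3 - <<'E'
from fit import *
b=grab('side'); a=grab('top')
U=[px((511,188),10,(235,340),(400,0)),px((150,475),8,(270,340),(0,400))]
z=63.3
x,r=fit([(b,[(-46,-29,z),(46,29,z)],U)],[488,-350,-.33]); print('side',x.round(3),(r*8).round(1))
u=px((140,258),8,(367,200),(0,0)); print('top hole3',atz(a,u,z).round(1))
for X in ([488.9,-351.0,-.327],[488,-349.7,-.34]):
  c,s=np.cos(X[2]),np.sin(X[2]); print('thread3',X[0]-46*c-29*s,X[1]-46*s+29*c)
E
python3 go.py 488.1 -349.3 69.2 2.8036
```

```text
side [ 4.87869e+02 -3.50226e+02 -3.44000e-01] [-0.8  0.2  0.9 -0.4]
top hole3 [ 455.2 -307.6   63.3]
thread3 454.65243013290996 -308.7613452131961
thread3 454.3044110577797 -307.0197084612005
pos [ 487.7 -349.    68.5] az 2.804 gap 25.8 F [ 0.1  0.5 -1.7] t 18.5 q [-0.62  0.49  1.8  -0.    0.85 -1.86]
turn [-0.     0.001  0.004] shift [-0.018 -0.007 -0.029]
```

The side-view fit puts the cover at (487.9,-350.2) with yaw -0.344, against (488,-349.7) and -0.340 for the housing. The visible hole in the top view is within about 1.3 mm of its thread. I make one small nudge up and let it settle.

send_rows(commands=[0,0,0,-0.01,0,-0.03,1,0,0,0,-0.01,0,-0.03,1,0,0,0,-0.01,0,-0.03,1,0,0,0,-0.01,0,-0.03,1,0,0,0,-0.01,0,-0.03,1])

```text
clock: 19.0
ee_pos: [487.9, -349.0, 69.2]
tool_rot: [-0.528, -3.097, -0.0]
wrist_force: [-0.6, -0.4, -1.8]
finger_gap: 25.6
```

```bash
python3 go.py 488.1 -349.3 69.2 2.8036;  python3 - <<'E'
from h import *
b=grab('side'); crop(b,'g8.png',220,170,100,225,2.6)
E
```

```text
pos [ 487.9 -349.    69.2] az 2.804 gap 25.6 F [-0.6 -0.4 -1.8] t 19.0 q [-0.62  0.48  1.8  -0.    0.86 -1.86]
turn [ 0.    -0.001  0.005] shift [-0.01  -0.009 -0.   ]
```

View pics/g8.png

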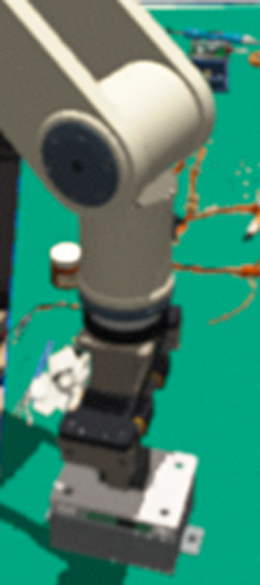

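The cover is held level over the housing and the jar stands untouched at (65,265). The arm hides the cup from this view, but the tap was seen standing in it after release.

```bash
python3 -c "from station import env; print(env.finish_job())"
```

```text
the job is handed in; nothing more can be done
None
```

I lifted the tap out of its threaded hole, stood it in the middle-sized terracotta cup, then picked up the cover by its heat sink. I handed the job in at about 19 s of the 67 s, with the gripper still holding the cover over the housing.

- **Cover height:** by the arm's reading the underside is about 60 mm above the bench, which is 15 mm above the rim. The tool is level and the grip is 45 N across 25.6 mm.
- **Hole alignment:** the side camera put the cover within about 1 mm and 0.004 rad of the housing. In the top view only one hole was visible, and it was within about 1.3 mm of its thread. The cameras are only good to about 2 mm. I measured this just before a final nudge of under 1 mm upwards and did not repeat it.
- **Tap and cup:** I saw the tap standing in the upright cup after letting go. In the last picture the arm hid the cup, so I could not check it again at the end.
- **Disagreement:** the two cameras differed by about 6 mm on where the cup stood along x. I used the side camera, because its picture of the held tap matched the arm's position.
- **Bystanders:** the jar looked untouched at the end and the tin after the tap was released. I did not check the tape roll at the end, but nothing was moved near it.

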